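# Turn a blocked lens over in the lens flipper

## Robot

A 6-joint arm with a two-finger parallel gripper is mounted at the origin on the work surface. World frame = base frame: x ahead of the robot, y to its left, z up, the work surface at z = 0. Lengths are in m, angles in degrees, forces in N, time in s.
With the tool pointing down it reaches from about 0.3 to 0.75 m from the base axis. Payload 8.5 kg.
Tool frame: the origin (TCP) lies between the finger pads; the fingertips stand 11 mm ahead of it and the grasp point (between the pads) lies 8 mm behind it; z points along the fingers, y is the line along which they close (so a half turn about z gives the same grasp; the last joint's range is limited). The gripper opens to 88 mm and grips with 3 to 60 N. Pads are 18 mm wide; open, the fingers measure 123 mm over their backs; the gripper's body (75 mm by 187 mm) begins 45 mm behind the grasp point.
Start: joints at [-83.784, 21.807, 74.336, -0, 83.858, -12.336], TCP at [0.175, -0.521, 0.25] pointing down, gripper open.
Joint ranges: [-178.18, 178.18], [-50.72, 133.34], [12.68, 142.11], [-81.47, 261.47], [9.98, 163.14], [-165.26, 165.26]. Speed limits (degrees/s): [136.94, 136.94, 180, 180, 180, 180].

## Interface

Orientations are given as a 3x3 rotation matrix whose columns are the frame's x, y, z axes.
In Python, from workcell import * gives the robot as it stands. The module is installed in compiled form; this text tells all that it offers.
- The arm moves only by the tool servo_tool, never from a script. Its argument "motion" is a list that holds one entry, the list of rows, each a list of 5 numbers: the opening, from -1 (shut) to 1 (fully open), then the shift along the tool's x, y, z in mm, then the turn about the tool's z in rad. In form: [[[gripper, dx, dy, dz, roll], ...]]. A call has 1 to 20 rows; each row shifts and turns the commanded pose from where the row before left it, along the tool's axes as they then stand; what a row does not reach is not made up. A row lasts 1/8 s, in which the tool goes at most 62.5 mm and 10.7 degrees, less where a joint would pass 70% of its speed; a pose out of reach is approached as far as the arm can. A call is refused whole if a number of a shift passes 62.5 or a number of a turn 0.188, either way. A call with a gripper value outside its range is refused whole. The fingers move at their own pace and stop on an object; the grip force is fixed at half the most. Time passes only in rows, so rows that do not move let the fingers close. It gives the time, the measured TCP pose, the force, the opening and the grip force at its end, in the units of the state.
- get_state(): the state, without advancing time (a new reading comes with each control period).
- grab_frame(name): name is "side" or "top"; returns the picture (400x640x3 uint8, red, green, blue); there is no depth.
- camera_params(name): a dict with "fx", "fy", "cx", "cy" (pixels), "extrinsics" (4x4, takes a point from world to camera coordinates). Camera axes: x right, y down, z forward; pixel columns grow to the right and rows downward; lengths in m; the calibration is good to about 2 mm. A picture is of the moment at which its call begins. camera_params takes no time and is no camera call.
- finish_job(): hands the job in; it is judged then, once.
The state is a dict: "time_s": time; "joint_positions": joint angles; "joint_velocities": joint speeds; "joint_efforts": joint torques, N m; "ee_pos": TCP position; "tool_rot": TCP orientation; "force": force on the tool from outside, world axes, zero at the start; "ft_torque": the same for the moment, N m; "width": finger opening in m; "gripper_force": force on a finger pad.
Only numpy, scipy, OpenCV 4.12 (cv2) and the standard library are available. Lean on these libraries where they do the work, as an engineer would, in place of code of your own. Each camera call takes 0.05 s, during which the arm holds its last target. There are 200 camera calls.

## Task

Take the amber lens with the blue block out of its red job tray and seat it, block up, in the pins of the blue flipper plate. Let go of it, then swing the plate right over by its red handle bar so that the lens is turned block-down into the green sloping nest, and leave the plate fully over, with the lens lying flat in the nest. Do not disturb the green lens, the spray bottle or the carton.

Things in the scene. Friction and masses are not known exactly. Their poses are not given: they have to be found in the camera images.
- lens: round amber lens blank, 60 mm diameter, 8 mm thick, about 45 g, with a blue cylindrical block, 26 mm diameter and 22 mm tall, stuck on the middle of its upper face to hold it by. Origin: centre of the bare underside; z points from there through the block. It starts lying block up in the red job tray.
- block_top (a point): centre of the free end of the blue block, 30 mm from the lens's underside; axes as the lens
- fixture: lens turn-over fixture, fixed to the table: an aluminium base slab 125 x 250 x 10 mm. Origin at table height straight below the hinge axis. Its x axis is parallel to the hinge; the blue plate lies level on its -y side at the start; the green nest is on its +y side.
- flipper_hinge (a point): middle of the hinge axis, 45 mm above the table; the hinge axis is along its x, axes as the fixture
- flipper (a joint): angle of the blue plate: 0 = level and open on the fixture's -y side, growing as it swings up and over towards +y; 2.443 (140 degrees) = stop, fully over the nest. The stiff hinge (0.2 N m, about 2 N at the handle) stays where it is left. The lens tips out towards the nest by itself when the plate is about upright, and the closing plate guides it home.
- flipper_seat (a point): middle of the lens seat on the plate's floor, 58 mm from the hinge axis, 5 mm below it; turns with the plate. At joint 0: z up, x along the hinge, +y to the hinge. The lens's underside rests here between five white 8 mm pins (2 mm play all round): two 14 mm tall, 25 degrees either side of +y; three 7 mm tall, about at +x, -x and -y. Plate 84 x 82 mm.
- flipper_handle (a point): middle of the plate's red handle bar: 12 mm diameter, parallel to the hinge, 140 mm from its axis and at its height at joint 0; 76 mm free between the two arms that carry it, 44 mm from bar centre to plate edge. It turns with the plate, so it turns within the fingers if the gripper stays pointing down.
- nest: green sloping nest on the fixture: two rails 17 mm wide with a 42 mm gap between for the block, and four white pins 7 mm tall around the lens (3 mm play). Origin: centre, level with the rails' faces; z square out of the rails, leaning 40 degrees from vertical to the hinge; y up the slope. A turned lens has its bare underside 8 mm above this and its block in the gap.
- other_lens: green lens without a block, 64 mm diameter, 8 mm thick, in the grey tray: leave alone
- spray_bottle: clear spray bottle, 56 mm diameter, 160 mm tall, origin at its foot: leave alone
- carton: white carton with a blue band, 90 x 120 x 70 mm, origin at its underside: leave alone
- job_tray: fixed red tray, 170 x 140 mm, floor 4 mm thick, walls 22 mm high; origin at the centre of its underside. The lens's centre is at least 45 mm from the walls.
There are look-alikes about, which are no part of the job. Of the things that look like the lens, the middle-sized one is meant.

How it is judged:
By the outcome, as a careful person would: the job done as asked, in the order asked, and still so for the second after the job is handed in, with the robot touching nothing.
It also fails if it takes over 59 s, if anything falls off the work surface, if the arm or the gripper's body presses on something with over 40 N, if the wrist force passes 120 N, or if a joint passes its speed limit or range.

## Working session

There is one attempt and no reset: what is moved stays moved. The work goes in short steps, Python scripts to look and compute and a tool call to move; the robot and the scene stay as the last step left them, time stands still between calls to the robot, and variables do not carry over. Pictures are saved under pics/ and viewed, at most 10 in all, crops included, and the job is handed in when it is done.

Besides the shell and the picture viewer there is one more tool, called after "Call:" by a JSON object that holds its "method" and its "body". servo_tool: Moves the arm, as the interface text tells. Its arguments: {"type":"object","properties":{"motion":{"type":"array","items":{"type":"array","items":{"type":"array","items":{"type":"number"}}}}},"required":["motion"]}

```bash
mkdir -p pics
cat > h.py <<'E'
from workcell import *
import numpy as np, cv2
def save(cam,name,crop=None,s=1):
    im=grab_frame(cam)[:,:,::-1]
    if crop: u0,v0,u1,v1=crop; im=im[v0:v1,u0:u1]
    cv2.imwrite('pics/'+name,cv2.resize(im,None,fx=s,fy=s,interpolation=cv2.INTER_CUBIC))
def proj(cam,P):
    c=camera_params(cam);q=c['extrinsics']@np.append(P,1);return np.array([c['fx']*q[0]/q[2]+c['cx'],c['fy']*q[1]/q[2]+c['cy']])
def unproj(cam,u,v,z):
    c=camera_params(cam);E=c['extrinsics'];R=E[:3,:3];o=-R.T@E[:3,3]
    d=R.T@np.array([(u-c['cx'])/c['fx'],(v-c['cy'])/c['fy'],1]);return o+d*(z-o[2])/d[2]
E
python3 - <<'E'
from h import *
np.set_printoptions(precision=4,suppress=True)
save('top','top0.png',s=1.25);save('side','side0.png',s=1.25)
for c in('top','side'):
    p=camera_params(c);E=p['extrinsics'];print(c,p['fx'],p['cx'],p['cy'],-E[:3,:3].T@E[:3,3],E[:3,:3])
print(get_state())
E
```

```text
top 364.63307786427845 312.49060286614986 203.0963148129392 [0.558  0.0212 0.8669] [[ 0.0113 -0.9999  0.0059]
 [-0.9978 -0.0116 -0.0658]
 [ 0.0659 -0.0051 -0.9978]]
side 436.82334219334734 319.63657910039194 193.39428390646003 [0.4901 0.7701 0.6365] [[-0.9795 -0.201   0.0105]
 [-0.1288  0.5861 -0.8   ]
 [ 0.1546 -0.7849 -0.6   ]]
{'time_s': 0.1, 'joint_positions': array([-83.7842,  21.8376,  74.3792,   0.0006,  83.8585, -12.3369]), 'joint_velocities': array([-0.038 , -0.0922, -0.142 ,  0.0542,  0.0161,  0.0192]), 'joint_efforts': array([  0.0043, -43.8651, -22.4911,   0.0714,   0.0342,  -0.0001]), 'ee_pos': array([ 0.175 , -0.5212,  0.2492]), 'tool_rot': array([[ 0.948 ,  0.3182, -0.0001],
       [ 0.3182, -0.948 ,  0.0013],
       [ 0.0003, -0.0013, -1.    ]]), 'force': array([-0.3796, -0.2792, -1.2974]), 'ft_torque': array([-0.027 ,  0.0068,  0.0016]), 'gripper_force': 0.0, 'width': 0.08823541512616923}
```

View pics/top0.png

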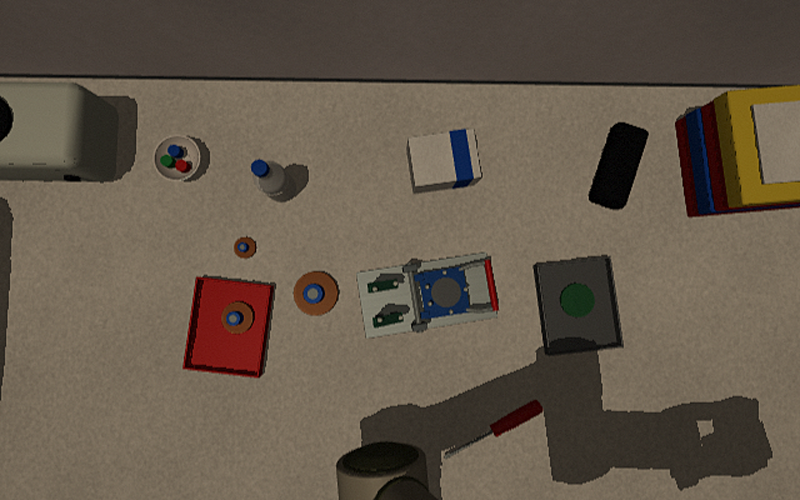

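View pics/side0.png

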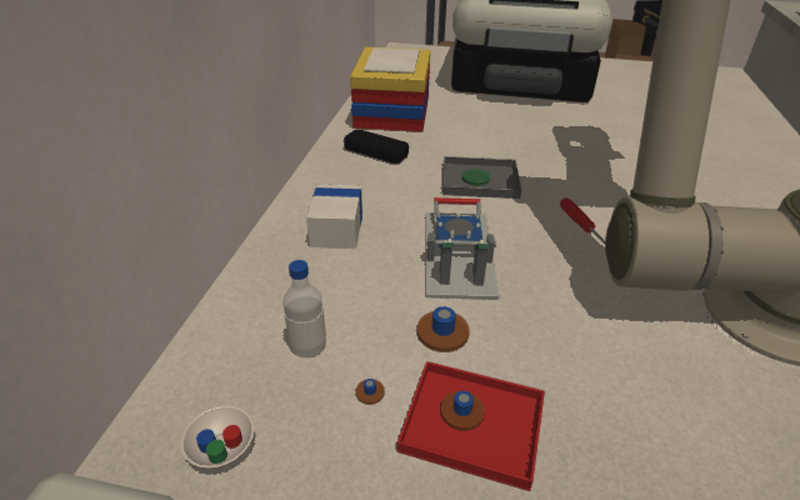

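The top view has three lens look-alikes (pixels in the 1.25x picture): a small one at (245,247), one in the red tray at (238,318), and a large one on the table at (316,293). The one in the tray is middle-sized and is the one I want. The fixture's plate seat is near (446,293), its handle near (492,285), and the nest near (385,300). Next I take close crops.

Run:
```python
from h import *
save('top','top1.png',(140,185,410,310),2.9)
save('side','side1.png',(310,150,450,400),2.4)
```

```text
(no output)
```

View pics/top1.png

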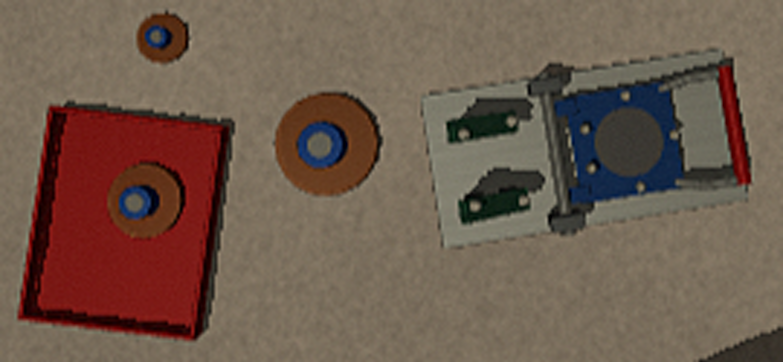

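View pics/side1.png

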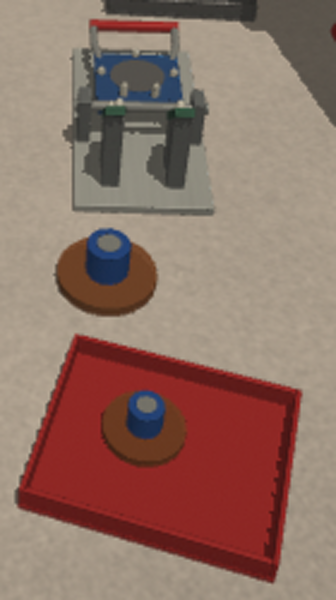

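The crops confirm the choice: the middle-sized amber lens sits in the red tray. In the top crop its disc is at (145.5,200) and its block top at (135,203). The seat disc is at (629,143), the handle runs from (727,65) to (742,185), and the slab corners are (421,97), (445,248), (720,48) and (748,200).

Run:
```python
from h import *
np.set_printoptions(precision=4,suppress=True)
T=lambda x,y,z:unproj('top',140+(x+.5)/2.9-.5,185+(y+.5)/2.9-.5,z)
S=lambda x,y,z:unproj('side',310+(x+.5)/2.4-.5,150+(y+.5)/2.4-.5,z)
def show(n,p):print(n,p[:2])
show('lens disc T',T(145.5,200,.009));show('block T',T(135,203,.034));show('lens disc S',S(144,427,.011));show('block S',S(147,404,.034))
# size checks
print('lens dia',np.linalg.norm(T(108,200,.009)-T(184,200,.009)))
show('seat T',T(629,143,.040));show('seat S',S(136,76,.04))
pins=[(625,96,.047),(675,134,.047),(641,187,.047),(586,129,.054),(593,168,.054)]
P=np.array([T(*p)[:2] for p in pins]);print(P)
a,b=T(727,65,.047)[:2],T(742,185,.047)[:2];print('handle',a,b,(a+b)/2,np.linalg.norm(a-b))
a2,b2=S(90,23,.045)[:2],S(178,26,.045)[:2];print('handleS',a2,b2,(a2+b2)/2,np.linalg.norm(a2-b2))
C=np.array([T(x,y,.01)[:2] for x,y in[(421,97),(445,248),(720,48),(748,200)]]);print(C,np.linalg.norm(C[0]-C[1]),np.linalg.norm(C[0]-C[2]),C.mean(0))
# fit fixture pose from pins in seat frame
r=.036
m=np.array([[1,0],[0,-1],[-1,0],[np.sin(np.radians(25)),np.cos(np.radians(25))],[-np.sin(np.radians(25)),np.cos(np.radians(25))]])*r
c=P.mean(0);mc=m.mean(0);U,s,V=np.linalg.svd((m-mc).T@(P-c));R=(U@V).T
print('R',R,np.linalg.det(R),'seat from pins',c-R@mc,'res',(P-c)-(m-mc)@R.T)
print('ang of x axis',np.degrees(np.arctan2(R[1,0],R[0,0])))
for v in (C[0]-C[1],C[2]-C[3],a-b,a2-b2):print('x ang',np.degrees(np.arctan2(v[1],v[0])))
for v in (C[0]-C[2],C[1]-C[3]):print('y ang',np.degrees(np.arctan2(v[1],v[0])))
```

```text
lens disc T [0.4932 0.3015]
block T [0.4927 0.3014]
lens disc S [0.4922 0.3051]
block S [0.4921 0.3029]
lens dia 0.06099708676611081
seat T [ 0.5438 -0.0835]
seat S [ 0.5453 -0.0805]
[[ 0.5802 -0.0794]
 [ 0.5512 -0.1183]
 [ 0.5102 -0.092 ]
 [ 0.5543 -0.0487]
 [ 0.5246 -0.0543]]
handle [ 0.6052 -0.1587] [ 0.5126 -0.17  ] [ 0.5589 -0.1644] 0.0933158824391982
handleS [ 0.6034 -0.1592] [ 0.5124 -0.1734] [ 0.5579 -0.1663] 0.09216853574814564
[[ 0.5785  0.0813]
 [ 0.4577  0.0601]
 [ 0.6211 -0.1612]
 [ 0.4985 -0.1835]] 0.12267575190673216 0.24616495797343269 [ 0.5389 -0.0508]
R [[ 0.9846 -0.1749]
 [ 0.1749  0.9846]] 0.9999999999999999 seat from pins [ 0.5451 -0.0843] res [[-0.0004 -0.0014]
 [-0.0002  0.0015]
 [ 0.0005 -0.0014]
 [-0.0001  0.0008]
 [ 0.0002  0.0006]]
ang of x axis 10.073954302656814
x ang 9.95696188516804
x ang 10.31325593811665
x ang 6.974333888322976
x ang 8.900561660713448
y ang 99.96747297915843
y ang 99.52943115880586
```

Call:
{"method": "servo_tool", "body": {"motion": [[[0.05, 0, 0, 0, -0.178], [0.05, 0, 0, 0, -0.178], [0.05, 0, 0, 0, -0.178], [0.05, 0, 0, 0, -0.178], [0.05, 0, 0, 0, -0.178], [0.05, 0, 0, 0, -0.178], [0.05, 0, 0, 0, -0.178], [0.05, 0, 0, 0, -0.176], [0.05, 47, 28, 0, 0], [0.05, 47, 28, 0, 0], [0.05, 47, 28, 0, 0], [0.05, 47, 28, 0, 0], [0.05, 47, 28, 0, 0], [0.05, 47, 28, 0, 0], [0.05, 47, 28, 0, 0], [0.05, 47, 28, 0, 0], [0.05, 47, 28, 0, 0], [0.05, 47, 28, 0, 0], [0.05, 47, 28, 0, 0], [0.05, 47, 28, 0, 0]]]}}

```text
time_s: 2.7
ee_pos: [0.408, 0.0944, 0.2499]
tool_rot: [[-0.174, 0.985, 0.0], [0.985, 0.174, -0.0], [-0.0, 0.0, -1.0]]
force: [0.4, -1.2, 0.4]
width: 0.0464
gripper_force: 0.0
```

```bash
cat >> h.py <<'E'
def togo(P,yaw,show=True):
    s=get_state();R=s['tool_rot'];d=R.T@(np.array(P)-s['ee_pos'])*1000
    y=np.degrees(np.arctan2(R[1,0],R[0,0]))
    print('t %.2f'%s['time_s'],'pos',s['ee_pos'].round(4),'yaw %.2f'%y,'togo mm',d.round(1),'roll %.3f'%-np.radians((yaw-y+180)%360-180),'w %.4f'%s['width'],'F',s['force'].round(1))
E
python3 -c "
from h import *
togo((.4925,.302,.11),100)"
```

```text
t 2.70 pos [0.408  0.0944 0.2499] yaw 100.04 togo mm [189.7 119.4 139.9] roll 0.001 w 0.0464 F [ 0.4 -1.2  0.4]
```

Call:
{"method": "servo_tool", "body": {"motion": [[[0.05, 47, 30, 0, 0], [0.05, 47, 30, 0, 0], [0.05, 47, 30, 20, 0], [0.05, 47, 29, 30, 0], [0.05, 0, 0, 50, 0], [0.05, 0, 0, 40, 0], [0.05, 0, 0, 0, 0], [0.05, 0, 0, 0, 0]]]}}

```text
time_s: 3.7
ee_pos: [0.4928, 0.2982, 0.1116]
tool_rot: [[-0.174, 0.985, 0.002], [0.985, 0.174, 0.001], [0.0, 0.002, -1.0]]
force: [0.5, 0.7, 0.6]
width: 0.0461
gripper_force: 0.0
```

```bash
python3 -c "
from h import *
togo((.4925,.302,.025),100)
save('side','side2.png',(290,240,450,400),3.6)"
```

```text
t 3.70 pos [0.4928 0.2982 0.1116] yaw 100.02 togo mm [ 3.7  0.2 86.6] roll 0.000 w 0.0461 F [0.5 0.7 0.6]
```

View pics/side2.png

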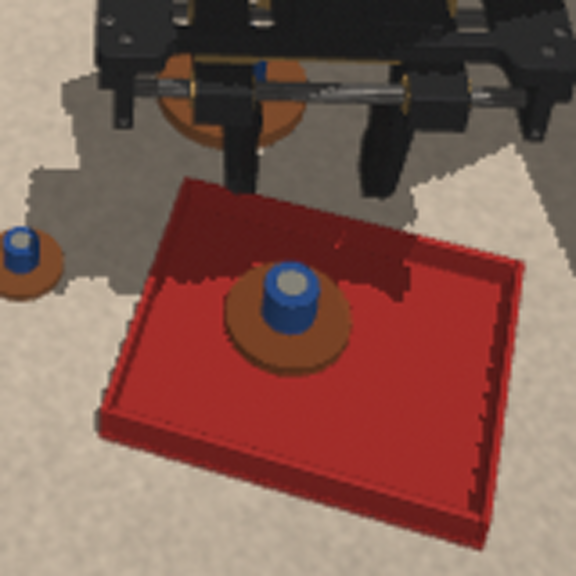

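The side crop shows the fingers above the tray, with the block top at (291,284) and clear of the walls. That agrees with the first estimate, so I descend and grip.

Call:
{"method": "servo_tool", "body": {"motion": [[[0.05, 4, 0, 20, 0], [0.05, 0, 0, 25, 0], [0.05, 0, 0, 22, 0], [0.05, 0, 0, 12, 0], [0.05, 0, 0, 7, 0], [0.05, 0, 0, 0, 0], [-1, 0, 0, 0, 0], [-1, 0, 0, 0, 0], [-1, 0, 0, 0, 0], [-1, 0, 0, 0, 0], [-1, 0, 0, 0, 0]]]}}

```text
time_s: 5.12
ee_pos: [0.4916, 0.3021, 0.0244]
tool_rot: [[-0.174, 0.985, 0.001], [0.985, 0.174, 0.0], [0.0, 0.001, -1.0]]
force: [-0.9, -0.1, 5.0]
width: 0.0256
gripper_force: 30.0
```

Call:
{"method": "servo_tool", "body": {"motion": [[[-1, 0, 0, -10, 0], [-1, 0, 0, -30, 0], [-1, 0, 0, -45, 0], [-1, 0, 0, -40, 0], [-1, -25, 0, 0, 0], [-1, -45, -2, 0, 0], [-1, -45, -2, 0, 0], [-1, -45, -2, 0, 0], [-1, -45, -2, 0, 0], [-1, -45, -2, 0, 0], [-1, -45, -2, 0, 0], [-1, -45, -2, 0, 0], [-1, -30, -1, 0, 0], [-1, -19, 0, 20, 0], [-1, 0, 0, 30, 0], [-1, 0, 0, 0, 0], [-1, 0, 0, 0, 0]]]}}

```text
time_s: 7.25
ee_pos: [0.5446, -0.0836, 0.1]
tool_rot: [[-0.175, 0.985, 0.001], [0.985, 0.175, -0.0], [-0.001, 0.001, -1.0]]
force: [-0.4, -0.3, 0.8]
width: 0.0253
gripper_force: 30.0
```

```bash
python3 -c "
from h import *
togo((.545,-.0838,.0624),100)
save('side','side3.png',(320,130,420,220),6)
save('top','top3.png',(270,170,410,290),5)"
```

```text
t 7.25 pos [ 0.5446 -0.0836  0.1   ] yaw 100.05 togo mm [-0.3  0.3 37.6] roll 0.001 w 0.0253 F [-0.4 -0.3  0.8]
```

View pics/side3.png

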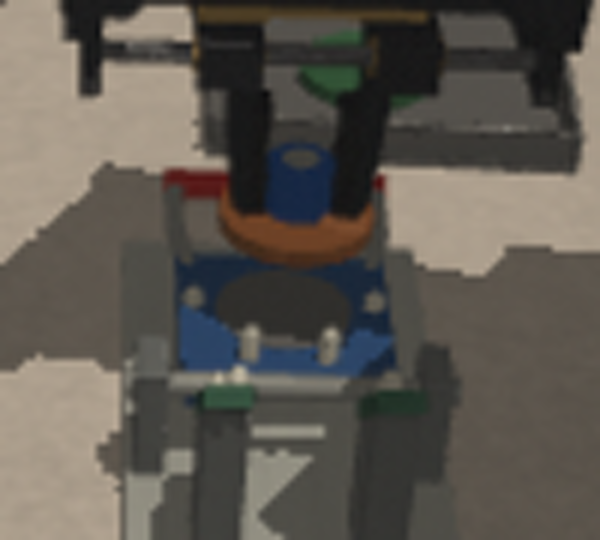

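The side crop shows the held lens level above the plate. Its underside front edge is at (296,267), its sides at (219,212) and (377,217), the short pin tops at (194,295) and (374,299), and the tall pin tops at (251,327) and (330,331). I fit the lens and the pins in the same image so that calibration errors cancel.

Run:
```python
from h import *
from scipy.optimize import least_squares as ls
px=lambda x,y:np.array([320+(x+.5)/6-.5,130+(y+.5)/6-.5])
a=np.radians(25);r=.036
m=np.array([[r,0,.002],[-r,0,.002],[r*np.sin(a),r*np.cos(a),.009],[-r*np.sin(a),r*np.cos(a),.009]])
ob=[px(194,294),px(374,299),px(251,328),px(330,332)]
t=np.radians(10);R=np.array([[np.cos(t),-np.sin(t)],[np.sin(t),np.cos(t)]])
f=lambda p:np.concatenate([proj('side',np.append(p+R@q[:2],.045+q[2]))-o for q,o in zip(m,ob)])
s=ls(f,[.545,-.084]);print('seat side',s.x,'res px',s.fun.round(2))
th=np.linspace(0,6.283,181)
def rim(c,z):return np.array([proj('side',[c[0]+.03*np.cos(k),c[1]+.03*np.sin(k),z]) for k in th])
z0=get_state()['ee_pos'][2]-.0204
def g(c):
    lo=rim(c,z0);hi=rim(c,z0+.008);al=np.vstack([lo,hi])
    return [lo[:,1].max()-px(0,267)[1],al[:,0].min()-px(219,0)[0],al[:,0].max()-px(377,0)[0]]
l=ls(g,[.545,-.084]);print('lens side',l.x,np.round(l.fun,2))
bt=proj('side',np.append(l.x,z0+.03));print('block top pred crop',(bt-[320,130]+.5)*6-.5,'seen ~(302,156)')
d=s.x-l.x;print('shift needed fixture x,y mm',R.T@d*1000)
```

```text
seat side [ 0.54455305 -0.08069679] res px [-0.28 -0.01  0.3  -0.09 -0.08  0.2   0.06 -0.14]Traceback (most recent call last):
  File "<stdin>", line 16, in <module>
    return func(*args, **kwargs)
    result = trf(vector_fun.fun, vector_fun.jac, x0, f0, J0, lb, ub, ftol, xtol,
                 gtol, max_nfev, x_scale, loss_function, tr_solver,
                 tr_options.copy(), verbose, callback=callback_wrapped)
    return trf_no_bounds(
        fun, jac, x0, f0, J0, ftol, xtol, gtol, max_nfev, x_scale,
        loss_function, tr_solver, tr_options, verbose, callback=callback)
    J = jac(x)
    self._update_jac()
    ~~~~~~~~~~~~~~~~^^
    self.J = self.jac_wrapped(xp_copy(self.x), f0=self.f)
             ~~~~~~~~~~~~~~~~^^^^^^^^^^^^^^^^^^^^^^^^^^^^
    J, dct = approx_derivative(
             ~~~~~~~~~~~~~~~~~^
        self.fun,
        ^^^^^^^^^
    ...<2 lines>...
        **self.finite_diff_options,
        ^^^^^^^^^^^^^^^^^^^^^^^^^^^
    )
    ^
    J, _nfev = _dense_difference(fun_wrapped, x0, f0, h,
               ~~~~~~~~~~~~~~~~~^^^^^^^^^^^^^^^^^^^^^^^^
                             use_one_sided, method,
                             ^^^^^^^^^^^^^^^^^^^^^^
                             mf)
                             ^^^
    df = [f_eval - f0 for f_eval in f_evals]
                                    ^^^^^^^
    f = np.atleast_1d(self.fun(x, *self.args, **self.kwargs))
                      ~~~~~~~~^^^^^^^^^^^^^^^^^^^^^^^^^^^^^^
    return np.atleast_1d(self.fun(x))
                         ~~~~~~~~^^^
    return self.f(x, *self.args, **self.kwargs)
           ~~~~~~^^^^^^^^^^^^^^^^^^^^^^^^^^^^^^
  File "<stdin>", line 14, in g
  File "<stdin>", line 11, in rim
  File "h.py", line 8, in proj
    c=camera_params(cam);q=c['extrinsics']@np.append(P,1);return np.array([c['fx']*q[0]/q[2]+c['cx'],c['fy']*q[1]/q[2]+c['cy']])
ValueError: time passes only in moves, steps and waits
```

View pics/top3.png

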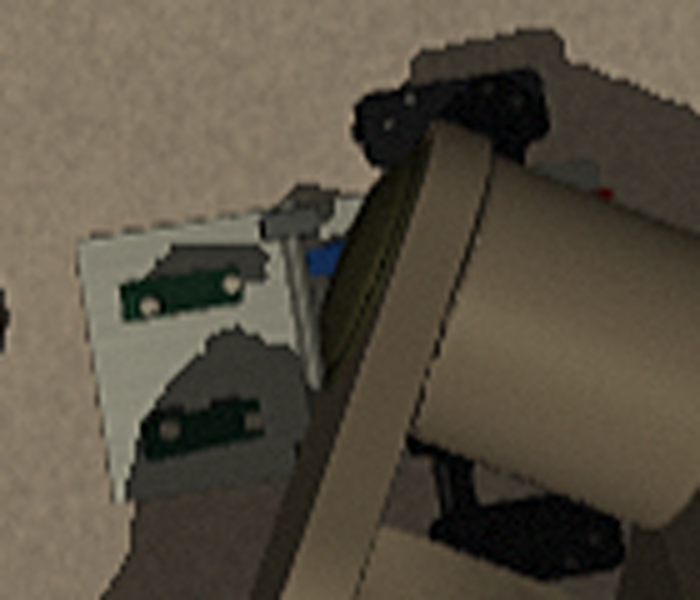

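The top view is blocked by the arm. The fit failed only because it made too many camera_params calls, so I cache them and redo it.

```bash
sed -i "s/^def save/import functools\ncamera_params=functools.lru_cache(None)(camera_params)\ndef save/" h.py
python3 - <<'E'
from h import *
from scipy.optimize import least_squares as ls
px=lambda x,y:np.array([320+(x+.5)/6-.5,130+(y+.5)/6-.5])
t=np.radians(10);R=np.array([[np.cos(t),-np.sin(t)],[np.sin(t),np.cos(t)]])
th=np.linspace(0,6.283,181)
def rim(c,z):return np.array([proj('side',[c[0]+.03*np.cos(k),c[1]+.03*np.sin(k),z]) for k in th])
z0=.0796
def g(c):
    lo=rim(c,z0);hi=rim(c,z0+.008);al=np.vstack([lo,hi])
    return [lo[:,1].max()-px(0,267)[1],al[:,0].min()-px(219,0)[0],al[:,0].max()-px(377,0)[0]]
l=ls(g,[.545,-.084],diff_step=1e-3);print('lens side',l.x,np.round(l.fun,2))
bt=proj('side',np.append(l.x,z0+.03));print('block top pred crop',(bt-[320,130]+.5)*6-.5,'seen ~(302,156)')
d=np.array([.54455,-.0807])-l.x;print('shift needed fixture x,y mm',R.T@d*1000)
E
```

```text
lens side [ 0.54241022 -0.08384199] [ 0.    0.01 -0.01]
block top pred crop [303.04419428 157.01740572] seen ~(302,156)
shift needed fixture x,y mm [2.65287308 2.7226884 ]
```

The side view puts the seat about 2.7 mm further along both axes, while the top view says roughly 0. I move halfway, go down close above the pins, and compare again there.

Call:
{"method": "servo_tool", "body": {"motion": [[[-1, 1.5, 1.5, 10, 0], [-1, 0, 0, 9, 0], [-1, 0, 0, 0, 0], [-1, 0, 0, 0, 0]]]}}

```text
time_s: 7.85
ee_pos: [0.5455, -0.082, 0.0799]
tool_rot: [[-0.174, 0.985, -0.0], [0.985, 0.174, 0.0], [0.0, -0.0, -1.0]]
force: [-0.8, 0.4, -0.4]
width: 0.0251
gripper_force: 30.0
```

```bash
python3 -c "
from h import *
togo((.545,-.0838,.0624),100)
save('side','side4.png',(340,145,400,195),12)"
```

```text
t 7.85 pos [ 0.5455 -0.082   0.0799] yaw 100.03 togo mm [-1.7 -0.8 17.5] roll 0.000 w 0.0251 F [-0.8  0.4 -0.4]
```

View pics/side4.png

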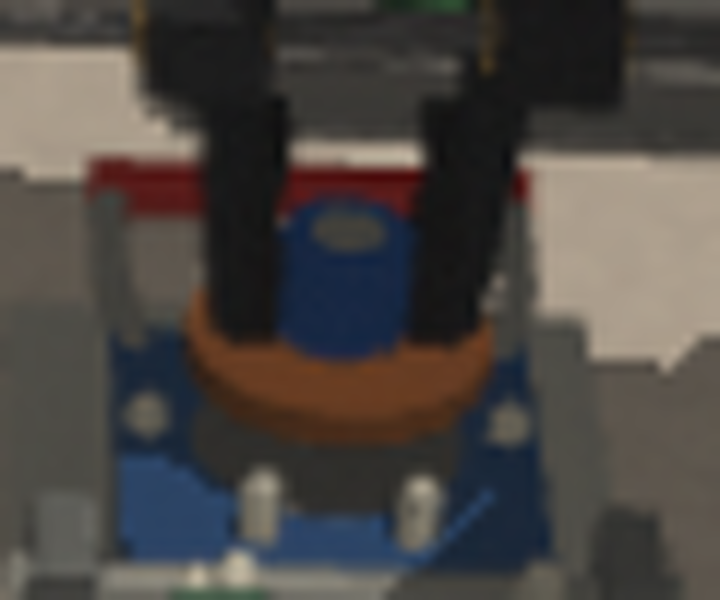

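The close crop shows short pin tops at (148,410) and (508,421), and tall pin tops at (264,481) and (421,488). The lens spans 187 to 494, with its lower front edge at 443.

Run:
```python
from h import *
from scipy.optimize import least_squares as ls
px=lambda x,y:np.array([340+(x+.5)/12-.5,145+(y+.5)/12-.5])
a=np.radians(25);r=.036
m=np.array([[r,0,.002],[-r,0,.002],[r*np.sin(a),r*np.cos(a),.009],[-r*np.sin(a),r*np.cos(a),.009]])
ob=[px(148,410),px(508,421),px(264,481),px(421,488)]
t=np.radians(10);R=np.array([[np.cos(t),-np.sin(t)],[np.sin(t),np.cos(t)]])
f=lambda p:np.concatenate([proj('side',np.append(p+R@q[:2],.045+q[2]))-o for q,o in zip(m,ob)])
s=ls(f,[.545,-.084]);print('seat side',s.x,'res px',s.fun.round(2))
th=np.linspace(0,6.283,181);z0=.0799-.0204
rim=lambda c,z:np.array([proj('side',[c[0]+.03*np.cos(k),c[1]+.03*np.sin(k),z]) for k in th])
def g(c):
    lo=rim(c,z0);al=np.vstack([lo,rim(c,z0+.008)])
    return [lo[:,1].max()-px(0,443)[1],al[:,0].min()-px(187,0)[0],al[:,0].max()-px(494,0)[0]]
l=ls(g,[.545,-.084],diff_step=1e-3);print('lens side',l.x,np.round(l.fun,2))
print('shift mm fixture x,y',R.T@(s.x-l.x)*1000)
p=lambda P:((proj('side',P)-[340,145]+.5)*12-.5).round(0)
print('block top pred',p([*l.x,z0+.03]),'seen (349,231)')
```

```text
seat side [ 0.5443876  -0.07970208] res px [-0.23  0.11  0.37 -0.05 -0.19  0.08  0.05 -0.17]
lens side [ 0.54386874 -0.08309518] [-0.02 -0.21  0.21]
shift mm fixture x,y [1.10018025 3.25145332]
block top pred [350. 225.] seen (349,231)
```

The side view's y reading is weak, at about 4 mm per pixel. I settle it by touch: lower the lens below the tall pin tops but above the short ones, then nudge towards the tall pins until they push back.

Call:
{"method": "servo_tool", "body": {"motion": [[[-1, -1, 0.8, 0, 0], [-1, 0, 0, 4, 0], [-1, 0, 0, 5, 0], [-1, 0, 0, 0, 0], [-1, 0, 0, 0, 0]]]}}

```text
time_s: 8.52
ee_pos: [0.5465, -0.0828, 0.0709]
tool_rot: [[-0.174, 0.985, -0.0], [0.985, 0.174, 0.0], [0.0, -0.0, -1.0]]
force: [0.7, 0.4, -0.2]
width: 0.0249
gripper_force: 30.0
```

Call:
{"method": "servo_tool", "body": {"motion": [[[-1, 1, 0, 0, 0], [-1, 0, 0, 0, 0], [-1, 1, 0, 0, 0], [-1, 0, 0, 0, 0]]]}}

```text
time_s: 9.02
ee_pos: [0.5461, -0.0808, 0.071]
tool_rot: [[-0.174, 0.985, 0.0], [0.985, 0.174, -0.0], [-0.0, 0.0, -1.0]]
force: [0.0, -0.6, -0.8]
width: 0.0252
gripper_force: 30.0
```

Call:
{"method": "servo_tool", "body": {"motion": [[[-1, 1, 0, 0, 0], [-1, 0, 0, 0, 0]]]}}

```text
time_s: 9.28
ee_pos: [0.546, -0.08, 0.071]
tool_rot: [[-0.174, 0.985, 0.0], [0.985, 0.174, -0.0], [-0.0, 0.0, -1.0]]
force: [0.3, -2.1, -0.4]
width: 0.025
gripper_force: 30.0
```

Call:
{"method": "servo_tool", "body": {"motion": [[[-1, 1, 0, 0, 0], [-1, 0, 0, 0, 0]]]}}

```text
time_s: 9.52
ee_pos: [0.546, -0.0792, 0.0711]
tool_rot: [[-0.174, 0.985, 0.001], [0.985, 0.174, -0.001], [-0.001, 0.0, -1.0]]
force: [-0.6, -4.4, -0.4]
width: 0.0249
gripper_force: 30.0
```

Call:
{"method": "servo_tool", "body": {"motion": [[[-1, 1, 0, 0, 0], [-1, 0, 0, 0, 0]]]}}

```text
time_s: 9.78
ee_pos: [0.5459, -0.0785, 0.0712]
tool_rot: [[-0.174, 0.985, 0.001], [0.985, 0.174, -0.001], [-0.001, 0.001, -1.0]]
force: [1.2, -6.3, 0.5]
width: 0.0251
gripper_force: 30.0
```

Call:
{"method": "servo_tool", "body": {"motion": [[[-1, -1, 0, 0, 0], [-1, 0, 0, 0, 0], [-1, 0, 0, 0, 0]]]}}

```text
time_s: 10.15
ee_pos: [0.5459, -0.079, 0.071]
tool_rot: [[-0.174, 0.985, 0.0], [0.985, 0.174, -0.0], [-0.0, 0.0, -1.0]]
force: [1.1, -4.6, -0.0]
width: 0.0252
gripper_force: 30.0
```

Call:
{"method": "servo_tool", "body": {"motion": [[[-1, -1, 0, 0, 0], [-1, 0, 0, 0, 0], [-1, 0, 0, 0, 0]]]}}

```text
time_s: 10.52
ee_pos: [0.5458, -0.0797, 0.0709]
tool_rot: [[-0.174, 0.985, -0.0], [0.985, 0.174, 0.0], [0.0, -0.0, -1.0]]
force: [1.2, -2.6, -0.8]
width: 0.0251
gripper_force: 30.0
```

It is an elastic contact starting at y≈-0.0807, with balanced x force, so the seat centre is at y≈-0.0828. I back off about 3 mm and lower.

Call:
{"method": "servo_tool", "body": {"motion": [[[-1, -3, 0, 0, 0], [-1, 0, 0, 0, 0], [-1, 0, 0, 3, 0], [-1, 0, 0, 3, 0], [-1, 0, 0, 0, 0]]]}}

```text
time_s: 11.15
ee_pos: [0.5462, -0.0827, 0.0646]
tool_rot: [[-0.174, 0.985, -0.001], [0.985, 0.174, 0.0], [0.0, -0.001, -1.0]]
force: [1.0, 0.8, -0.3]
width: 0.0248
gripper_force: 30.0
```

Call:
{"method": "servo_tool", "body": {"motion": [[[-1, 0, 0, 2, 0], [-1, 0, 0, 1.5, 0], [-1, 0, 0, 0, 0]]]}}

```text
time_s: 11.52
ee_pos: [0.5464, -0.0828, 0.0613]
tool_rot: [[-0.174, 0.985, -0.0], [0.985, 0.174, 0.0], [0.0, -0.0, -1.0]]
force: [-0.2, -0.5, -0.9]
width: 0.0254
gripper_force: 30.0
```

Call:
{"method": "servo_tool", "body": {"motion": [[[-1, 0, 0, 0.8, 0], [-1, 0, 0, 0, 0], [-0.1, 0, 0, 0, 0], [-0.1, 0, 0, 0, 0], [-0.1, 0, 0, 0, 0], [-0.1, 0, 0, -5, 0], [-0.1, 0, 0, -20, 0], [-0.1, 0, 0, -40, 0], [-0.1, 0, 0, -50, 0], [-0.1, 0, 0, 0, 0], [-0.1, 0, 0, 0, 0]]]}}

```text
time_s: 12.9
ee_pos: [0.5461, -0.0826, 0.1752]
tool_rot: [[-0.174, 0.985, -0.001], [0.985, 0.174, 0.0], [0.0, -0.001, -1.0]]
force: [-0.4, -0.1, -0.5]
width: 0.0397
gripper_force: 0.0
```

```bash
python3 -c "
from h import *
togo((.559,-.1646,.053),190)
save('side','side5.png',(340,140,400,190),12)"
```

```text
t 12.90 pos [ 0.5461 -0.0826  0.1752] yaw 100.03 togo mm [-83.   -1.4 122.1] roll -1.570 w 0.0397 F [-0.4 -0.1 -0.5]
```

View pics/side5.png

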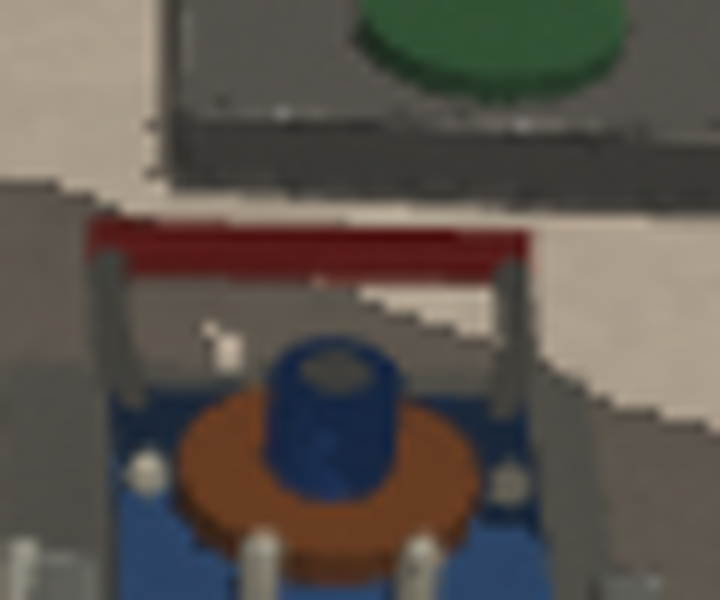

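The crop shows the lens lying level between the pins, with lens edges at 178 and 478 against pin centres at 148 and 508. The red handle bar runs from (90,240) to (525,255). Next I turn a quarter turn and take the handle.

Call:
{"method": "servo_tool", "body": {"motion": [[[-0.2, 0, 0, 0, 0.175], [-0.2, 0, 0, 0, 0.175], [-0.2, 0, 0, 0, 0.175], [-0.2, 0, 0, 0, 0.175], [-0.2, 0, 0, 0, 0.175], [-0.2, 0, 0, 0, 0.175], [-0.2, 0, 0, 0, 0.175], [-0.2, 0, 0, 0, 0.175], [-0.2, 0, 0, 0, 0.171], [-0.2, 0, 40, 0, 0], [-0.2, 0, 42, 0, 0], [-0.2, 0, 0, 30, 0], [-0.2, 0, 0, 40, 0], [-0.2, 0, 0, 0, 0], [-0.2, 0, 0, 0, 0]]]}}

```text
time_s: 14.82
ee_pos: [0.5611, -0.1636, 0.1063]
tool_rot: [[0.985, 0.174, 0.001], [0.174, -0.985, -0.0], [0.0, 0.0, -1.0]]
force: [0.8, 0.1, 1.6]
width: 0.0353
gripper_force: 0.0
```

```bash
python3 -c "
from h import *
togo((.5606,-.1636,.040),10)"
```

```text
t 14.82 pos [ 0.5611 -0.1636  0.1063] yaw 10.02 togo mm [-0.5 -0.1 66.3] roll 0.000 w 0.0353 F [0.8 0.1 1.6]
```

Call:
{"method": "servo_tool", "body": {"motion": [[[-0.2, 0, 0, 25, 0], [-0.2, 0, 0, 25, 0], [-0.2, 0, 0, 10, 0], [-0.2, 0, 0, 5, 0], [-0.2, 0, 0, 0, 0]]]}}

```text
time_s: 15.45
ee_pos: [0.5611, -0.1637, 0.0413]
tool_rot: [[0.985, 0.174, 0.001], [0.174, -0.985, -0.001], [0.001, 0.001, -1.0]]
force: [-0.5, -0.1, 0.6]
width: 0.0353
gripper_force: 0.0
```

Call:
{"method": "servo_tool", "body": {"motion": [[[-1, 0, 0, 0, 0], [-1, 0, 0, 0, 0], [-1, 0, 0, 0, 0], [-1, 0, 0, 0, 0]]]}}

```text
time_s: 15.95
ee_pos: [0.5607, -0.163, 0.0409]
tool_rot: [[0.985, 0.174, 0.0], [0.174, -0.985, 0.001], [0.0, -0.001, -1.0]]
force: [0.4, 5.2, 4.2]
width: 0.011
gripper_force: 29.9
```

Run:
```python
import numpy as np
t=np.radians(np.arange(0,140.1,3.5));y=-140*np.cos(t);z=140*np.sin(t)
q=lambda v:np.diff(np.round(v*2)/2)
print([[-1,0,float(-a),float(-b),0] for a,b in zip(q(y),q(z))])
```

```text
[[-1, 0, -0.5, -8.5, 0], [-1, 0, -0.5, -8.5, 0], [-1, 0, -1.5, -8.5, 0], [-1, 0, -1.5, -8.5, 0], [-1, 0, -2.5, -8.0, 0], [-1, 0, -3.0, -8.0, 0], [-1, 0, -3.0, -8.0, 0], [-1, 0, -4.0, -7.5, 0], [-1, 0, -4.0, -7.5, 0], [-1, 0, -5.0, -7.5, 0], [-1, 0, -5.0, -6.5, 0], [-1, 0, -5.5, -6.5, 0], [-1, 0, -6.0, -6.5, 0], [-1, 0, -6.0, -5.5, 0], [-1, 0, -7.0, -5.5, 0], [-1, 0, -6.5, -5.0, 0], [-1, 0, -7.5, -4.5, 0], [-1, 0, -7.5, -4.0, 0], [-1, 0, -7.5, -4.0, 0], [-1, 0, -8.0, -3.0, 0], [-1, 0, -8.0, -2.5, 0], [-1, 0, -8.5, -2.5, 0], [-1, 0, -8.5, -1.5, 0], [-1, 0, -8.5, -1.0, 0], [-1, 0, -8.5, -1.0, 0], [-1, 0, -8.5, -0.0, 0], [-1, 0, -8.5, 0.5, 0], [-1, 0, -8.5, 1.0, 0], [-1, 0, -8.5, 1.5, 0], [-1, 0, -8.0, 2.0, 0], [-1, 0, -8.5, 2.0, 0], [-1, 0, -8.0, 3.0, 0], [-1, 0, -8.0, 3.5, 0], [-1, 0, -7.5, 4.0, 0], [-1, 0, -7.0, 4.5, 0], [-1, 0, -7.5, 4.5, 0], [-1, 0, -6.5, 5.5, 0], [-1, 0, -6.5, 5.5, 0], [-1, 0, -6.0, 6.0, 0], [-1, 0, -5.5, 6.5, 0]]
```

Call:
{"method": "servo_tool", "body": {"motion": [[[-1, 0, -1, -8.5, 0], [-1, 0, -0.5, -8.5, 0], [-1, 0, -1.5, -8.5, 0], [-1, 0, -1.5, -8.5, 0], [-1, 0, -2.5, -8, 0], [-1, 0, -3, -8, 0], [-1, 0, -3, -8, 0], [-1, 0, -4, -7.5, 0], [-1, 0, -4, -7.5, 0], [-1, 0, -5, -7.5, 0]]]}}

```text
time_s: 17.2
ee_pos: [0.5566, -0.1391, 0.1225]
tool_rot: [[0.985, 0.174, 0.002], [0.174, -0.985, -0.003], [0.001, 0.003, -1.0]]
force: [1.4, -9.2, 0.9]
width: 0.0106
gripper_force: 30.0
```

Call:
{"method": "servo_tool", "body": {"motion": [[[-1, 0, -5, -6.5, 0], [-1, 0, -5.5, -6.5, 0], [-1, 0, -6, -6.5, 0], [-1, 0, -6, -5.5, 0], [-1, 0, -7, -5.5, 0], [-1, 0, -6.5, -5, 0], [-1, 0, -7.5, -4.5, 0], [-1, 0, -7.5, -4, 0], [-1, 0, -7.5, -4, 0], [-1, 0, -8, -3, 0], [-1, 0, -8, -2.5, 0], [-1, 0, -8.5, -2.5, 0]]]}}

```text
time_s: 18.7
ee_pos: [0.5427, -0.057, 0.1797]
tool_rot: [[0.985, 0.174, 0.005], [0.174, -0.985, -0.003], [0.004, 0.004, -1.0]]
force: [3.3, -4.7, 6.4]
width: 0.0109
gripper_force: 30.0
```

Run:
```python
from h import *
s=get_state()['ee_pos'];t=np.radians(10);h=np.array([.5464-.058*np.sin(t),-.0828+.058*np.cos(t)])
d=s[:2]-h;y=-np.sin(t)*d[0]+np.cos(t)*d[1];z=s[2]+.008-.045
print('hinge',h,'y,z',y,z,'ang',180-np.degrees(np.arctan2(z,y)),'r',np.hypot(y,z))
```

```text
hinge [ 0.53632841 -0.02568115] y,z -0.03198021390029467 0.1426509534399914 ang 77.36406645327747 r 0.14619175284005317
```

Call:
{"method": "servo_tool", "body": {"motion": [[[-1, 0, -8.5, -1.5, 0], [-1, 0, -8.5, -1, 0], [-1, 0, -8.5, -1, 0], [-1, 0, -8.5, 0, 0], [-1, 0, -8.5, 0.5, 0], [-1, 0, -8.5, 1, 0], [-1, 0, -8.5, 1.5, 0], [-1, 0, -8, 2, 0], [-1, 0, -8.5, 2, 0], [-1, 0, -8, 3, 0]]]}}

```text
time_s: 19.95
ee_pos: [0.528, 0.0267, 0.1718]
tool_rot: [[0.985, 0.174, 0.004], [0.174, -0.985, -0.001], [0.004, 0.001, -1.0]]
force: [6.4, -2.4, 2.1]
width: 0.011
gripper_force: 30.0
```

Call:
{"method": "servo_tool", "body": {"motion": [[[-1, 0, -8, 3.5, 0], [-1, 0, -7.5, 4, 0], [-1, 0, -7, 4.5, 0], [-1, 0, -7.5, 4.5, 0], [-1, 0, -6.5, 5.5, 0]]]}}

```text
time_s: 20.58
ee_pos: [0.5217, 0.0627, 0.1498]
tool_rot: [[0.985, 0.174, 0.004], [0.174, -0.985, -0.0], [0.004, 0.001, -1.0]]
force: [5.7, -1.2, 1.5]
width: 0.0109
gripper_force: 30.0
```

Call:
{"method": "servo_tool", "body": {"motion": [[[-1, 0, -6.5, 5.5, 0], [-1, 0, -6, 6, 0], [-1, 0, -5.5, 6.5, 0], [-1, 0, 0, 0, 0], [-1, 0, 0, 0, 0]]]}}

```text
time_s: 21.2
ee_pos: [0.5185, 0.0807, 0.1313]
tool_rot: [[0.985, 0.174, 0.003], [0.174, -0.985, 0.001], [0.003, -0.0, -1.0]]
force: [5.5, 2.1, -1.7]
width: 0.011
gripper_force: 30.0
```

Call:
{"method": "servo_tool", "body": {"motion": [[[-1, 0, -1.5, 2, 0], [-1, 0, -1.5, 2, 0], [-1, 0, 0, 0, 0], [-1, 0, 0, 0, 0]]]}}

```text
time_s: 21.7
ee_pos: [0.5188, 0.0811, 0.1306]
tool_rot: [[0.985, 0.174, 0.007], [0.174, -0.985, -0.005], [0.006, 0.006, -1.0]]
force: [-3.7, -14.2, 27.6]
width: 0.0109
gripper_force: 30.1
```

Run:
```python
from h import *
s=get_state()['ee_pos'];t=np.radians(10);h=np.array([.5463,-.0257])
d=s[:2]-h;y=-np.sin(t)*(s[0]-.5363)+np.cos(t)*(s[1]+.0257);z=s[2]+.008-.045
print('y,z',y,z,'ang',180-np.degrees(np.arctan2(z,y)),'with bar 4mm lower',180-np.degrees(np.arctan2(z-.005,y)),'target y,z',.140*np.cos(np.radians(40)),.14*np.sin(np.radians(40)))
```

```text
y,z 0.1082373251187751 0.09359873971222533 ang 139.14823368775467 with bar 4mm lower 140.69761769169654 target y,z 0.10724622203665693 0.0899902653561155
```

The plate is against its stop at about 140°, with 28 N of push. I relax a little, let go and lift.

Call:
{"method": "servo_tool", "body": {"motion": [[[-1, 0, 1.5, -2, 0], [-1, 0, 0, 0, 0], [-0.45, 0, 0, 0, 0], [-0.45, 0, 0, 0, 0], [-0.45, 0, 0, 0, 0], [-0.45, 0, 0, -5, 0], [-0.45, 0, 0, -15, 0], [-0.45, 0, 0, -30, 0], [-0.45, 0, 0, -40, 0], [-0.45, 0, 40, -20, 0], [-0.45, 0, 60, 0, 0], [-0.45, 0, 60, 0, 0], [-0.45, 0, 60, 0, 0], [-0.45, 0, 50, 0, 0], [-0.45, 0, 0, 0, 0], [-0.45, 0, 0, 0, 0]]]}}

```text
time_s: 23.7
ee_pos: [0.5642, -0.1835, 0.2386]
tool_rot: [[0.985, 0.174, -0.0], [0.174, -0.985, 0.001], [-0.0, -0.001, -1.0]]
force: [-0.6, -0.4, 0.7]
width: 0.024
gripper_force: 0.0
```

Run:
```python
from h import *
a=grab_frame('side')[:,:,::-1];b=grab_frame('top')[:,:,::-1]
A=cv2.resize(a[140:240,325:425],(500,500),interpolation=cv2.INTER_CUBIC)[:, :390];B=cv2.resize(b[190:290,270:370],(500,500),interpolation=cv2.INTER_CUBIC)[:, :410]
cv2.imwrite('pics/end.png',np.hstack([A,B]));cv2.imwrite('pics/fullside.png',a);cv2.imwrite('pics/fulltop.png',b)
togo((0,0,0),0)
```

```text
t 23.80 pos [ 0.5643 -0.1828  0.2389] yaw 10.10 togo mm [-523.5 -278.9  238.9] roll 0.176 w 0.0240 F [ 0.3  0.6 -0.7]
```

View pics/end.png

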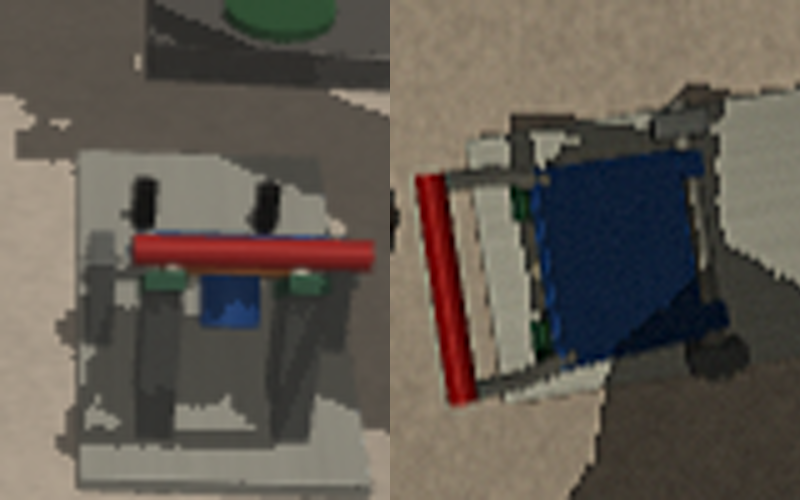

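The end crop shows the plate over the nest with the blue block hanging in the gap between the rails at (230,300), and the amber rim just above the rails. I check the plate angle from the bar: side crop (253,253), top crop (447,290).

Run:
```python
from h import *
t=np.radians(10);n=np.array([-np.sin(t),np.cos(t)])
def bar(a,r=.14):
    a=np.radians(a);return np.append(np.array([.5363,-.0257])+n*(-r*np.cos(a)),.045+r*np.sin(a))
for a in (130,135,138,140):
    print(a,((proj('side',bar(a))-[325,140]+.5)*5).round(1),((proj('top',bar(a))-[270,190]+.5)*5+[390,0]).round(1))
# reference bias at joint 0: bar seen side5 crop centre (308,250) 12x
print('bias side px',np.array([340+308/12,140+250/12])-.5-proj('side',bar(0)))
print('bias top px',np.array([140+734.5/2.9,185+125/2.9])-.5-proj('top',bar(0)))
```

```text
130 [250.8 189.9] [486. 283.]
135 [250.7 220.5] [464.7 285.7]
138 [250.4 239.3] [453.1 287.1]
140 [250.2 251.8] [445.8 287.9]
bias side px [ 0.84576702 -0.02407235]
bias top px [0.39185985 0.68431161]
```

The bar matches 140° in both views (predicted side (250,252), seen (253,253); predicted top (446,288), seen (447,290)). The plate is fully over, the robot is clear, and the other objects were not approached, so I hand in.

```bash
python3 -c "
from workcell import *
print(finish_job())"
```

```text
the job is handed in; nothing more can be done
None
```

The job is handed in at about 24 s: the plate is fully over at about 140°, and the lens is turned into the green nest with its block in the gap between the rails. I judged it flat from one side view of the visible rim. I did not measure the green lens, bottle or carton afterwards, but the arm never went near them.

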